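# Scan the gear's tag, then index it three clicks and hold

### The arm

A 7-joint arm with a two-finger parallel gripper is mounted at the origin on the work surface. World frame = base frame: x ahead of the robot, y to its left, z up, the work surface at z = 0. Lengths are in m, angles in rad, forces in N, time in s.
With the tool pointing down it reaches from about 0.4 to 0.85 m from the base axis. Payload 4.4 kg.
Tool frame: the origin (TCP) lies between the finger pads; the fingertips stand 11 mm ahead of it and the grasp point (between the pads) lies 8 mm behind it; z points along the fingers, x is the direction in which the jaws open and shut, and the axes are right-handed (so a half turn about z gives the same grasp; the last joint's range is limited). The gripper opens to 94 mm and grips with 3 to 60 N. Pads are 16 mm wide; open, the fingers measure 119 mm over their backs; the gripper's body (75 mm by 177 mm) begins 78 mm behind the grasp point.
Start: joints at [1.192, 0.628, 0.038, 1.517, -0.027, 0.996, -0.02], TCP at [0.2, -0.618, 0.216] pointing down, gripper open.
Joint ranges: [-3.06, 3.06], [-0.37, 2.12], [-1.25, 1.32], [0.18, 2.47], [-1.1, 4.24], [0.23, 1.98], [-2.94, 2.94]. Speed limits (rad/s): [2.57, 2.57, 3.14, 3.14, 3.14, 3.14, 3.14].

### API

Orientations are given as a unit quaternion [x, y, z, w].
In Python, from cell import ctrl, cams gives the robot as it stands.
- The arm moves only by the tool carry_out, never from a script. Its argument "plan" is a list of rows, each a list of 5 numbers: the finger opening in mm, from 0 to 94, then the shift along the tool's x, y, z in mm, then the turn about the tool's z in degrees. A call has 1 to 8 rows; each row shifts and turns the pose as measured when the row begins, along the tool's axes as they then stand; what a row does not reach is not made up. A row lasts 1/8 s, in which the tool goes at most 62.5 mm and 10.7 degrees, less where a joint would pass 70% of its speed; a pose out of reach is approached as far as the arm can. A call with a gripper value outside its range is refused whole. The fingers move at their own pace and stop on an object; "squeeze" is the grip in N (left out, the last holds). Time passes only in rows, so rows that do not move let the fingers close. It gives the time, the measured TCP pose, the force and the opening at its end, in the units of the state.
- ctrl.read_state(): the state, without advancing time (a new reading comes with each control period).
- cams.camera(name): name is "scene" or "side" or "wrist"; returns the picture (480x640x3 uint8, blue, green, red); there is no depth.
- cams.camera_params(name): a dict with "fovy" (degrees; the focal length in pixels is half the picture's height over the tangent of half this angle, whatever the lens; pixels are square), "cx", "cy" (the principal point, pixels), "k1" (the pictures are not rectified: a ray, as slopes to the right and down, at radius r is drawn at 1 + k1 r^2 times it, then the intrinsics apply), "pose" (4x4, takes a point from camera to world coordinates). Camera axes: x right, y down, z forward; pixel columns grow to the right and rows downward; lengths in m; the calibration is good to about 2 mm. A picture is of the moment at which its call begins: read the wrist's pose just before it. camera_params takes no time and is no camera call; for the wrist camera it gives the pose at the moment of the call.
- ctrl.sign_off(): hands the job in, once; it reports no verdict.
The state is a dict: "clock": time; "qpos": joint angles; "dq": joint speeds; "tau": joint torques, N m; "tcp_pos": TCP position; "tool_rot": TCP orientation; "wrist_force": force on the tool from outside, world axes, zero at the start; "moment": the same for the moment, N m; "gripper_width": finger opening in m.
Only numpy, scipy, OpenCV 4.12 (cv2) and the standard library are available. Lean on these libraries where they do the work, as an engineer would, in place of code of your own. Each camera call takes 0.05 s, during which the arm holds its last target.

### The job

Take the hand scanner from its rest, aim its window squarely at the code tag on the gear-checking fixture (on the small upright plate at its end, facing the robot) from about 5 to 10 cm away and keep it steady on the tag for a full second, then lay it back in its rest, right side up, and let go. Then grip the fixture's bar knob and turn it clockwise (seen from above) three clicks from its home stop, not past the third, and finish there still holding the knob, because its return spring takes it home if it is let go. Leave the other things on the bench where they are.

Things in the scene. Friction and masses are not known exactly. Their poses are not given: they have to be found in the camera images.
- scanner_mid (a point): grip point of the loose hand scanner (stick type, about 0.16 kg), 14 mm above its underside on the centre line: a black bar 28 wide x 28 high, from 71 mm behind this point to 43 ahead, then a black head 20 long x 40 wide x 34 high whose front face is 63 mm ahead. x points along the bar to the window, z up. Starts lying right side up in the rest, this point 39 mm above the table.
- scanner_nose (a point): centre of the scanner's window, on the front face of its head, 63 mm ahead of scanner_mid on the same centre line; x points out of the window, along the aim. Same axes as scanner_mid.
- rest_seat (a point): the scanner's fixed rest, a plate 130 x 70 x 6 mm with two saddles 12 mm thick, 35 mm either side of this point, which is midway between them at the height of their beds, 25 mm above the table. x along the scanner, z up. Horns 16 mm high leave 36 mm for the 28 mm bar; the 58 mm gap between the saddles is free for fingers. Lying home, scanner_mid is 14 mm above this point, within 20 mm level.
- tag (a point): centre of the square code tag (36 mm, black and white pattern on a 50 x 50 mm plate on a post, plate top 120 mm above the table), 95 mm above the table, at one end of the fixture. x is horizontal and points INTO the tag, the way the scanner must look; z up. The fixture's 30 mm high base reaches 64 mm out in front of the tag.
- knob_grip (a point): grip point of the indexing knob, on its upright axis, 90 mm above the table: a black bar 44 long x 14 wide x 38 high (68 to 106 mm above the table). x lies along the bar towards its white pointer line, z up; turns with the knob. Below the bar: a 40 mm hub down to 54 mm above the table, then the toothed gear, 92 mm in diameter. The tag plate stands about 125 mm away.
- knob (a joint): angle of the knob, rad: 0 at home against the end stop, grows clockwise seen from above. Clicks every 0.419 (24 degrees): third at 1.257, end at 2.094; white marks on the base show home and five stops. Turning torque swings between 0.02 and 0.12 N m, rising after each stop; a return spring (0.06 to 0.075 N m), stronger than the clicks, drives it home when let go.
- tin: loose lidded round metal tin, 86 mm diameter, 81 high, origin under its centre; leave alone
- gear_large: loose steel gear lying flat, 66 mm diameter, 22 high, origin under its centre; leave alone
- gear_small: loose brass gear lying flat, 38 mm diameter, 24 high, origin under its centre; leave alone
- tweezers: loose steel tweezers lying flat, 125 x 10 x 6 mm, along their x, origin under their middle; leave alone
- loupe: loose black eye loupe standing upright, 40 mm diameter, 28 high, origin under its centre; leave alone
- gauge_block: loose steel gauge block lying flat, 60 (x) x 30 x 14 mm, origin under its centre; leave alone
There are look-alikes about, which are no part of the job. Leave any orange or purple look-alike of the part that bears scanner_mid alone.

How it is judged:
On the way, in this order (a step that is already met when the one before it is completed fails the run):
1. the held scanner, clear of its rest, looks squarely at the tag and stays so (x of tag in the frame of scanner_nose between 0.03 and 0.13 m and y of tag in the frame of scanner_nose between -0.016 and 0.016 m and z of tag in the frame of scanner_nose between -0.016 and 0.016 m and angle between the x axis of scanner_nose and the x axis of tag, either way round below 0.3 rad and contact force between the fingers and scanner above 0.5 N and linear speed of scanner below 0.03 m/s), for 0.9 s.
2. the scanner lies back in its rest, right side up and let go (distance between scanner_mid and rest_seat below 0.026 m and horizontal distance between scanner_mid and rest_seat below 0.02 m and angle between scanner_mid's own z axis and vertical below 0.15 rad and contact force between the fingers and scanner below 0.1 N and linear speed of scanner below 0.03 m/s), for 0.2 s.
3. the knob is held at its third stop (value of joint knob between 1.127 and 1.387 rad and contact force between the fingers and knob above 1 N), for 0.3 s.
At the end, for the whole second after the job is handed in: The fingers hold the knob (contact over 1 N) at rest at its third stop, 1.257 rad within 0.13; the scanner lies at rest, let go and right side up (within 0.15 rad), in its rest, its middle within 20 mm of the rest's middle horizontally and within 26 mm of the seat point (all of step 2 and all of step 3 and velocity of joint knob between -0.2 and 0.2 rad/s); the arm keeps its last pose, push and grip.
It fails at once if the knob is turned past its third stop (more than 0.23 rad beyond it) (value of joint knob above 1.487 rad).
It fails at once if another thing on the bench is moved more than 30 mm (distance of any of tin, gear_large, gear_small, tweezers, loupe, gauge_block from where it was at the start of the episode above 0.03 m).
It also fails if it takes over 58 s, if anything falls off the work surface, if the arm or the gripper's body presses on something with over 40 N, if the wrist force passes 120 N, or if a joint passes its speed limit or range.

## Working session

There is one attempt and no reset: what is moved stays moved. The work goes in short steps, Python scripts to look and compute and a tool call to move; the robot and the scene stay as the last step left them, time stands still between calls to the robot, and variables do not carry over. Pictures are saved under pics/ and viewed, and the job is handed in when it is done.

Besides the shell and the picture viewer there is one more tool, called after ">>>" by a JSON object that holds its "method" and its "body", one argument or row to a line. carry_out: Moves the arm, as the interface text tells. Its arguments: {"type":"object","properties":{"plan":{"type":"array","items":{"type":"array","items":{"type":"number"}}},"squeeze":{"type":"number"}},"required":["plan"]}

```bash
ls; mkdir -p pics; python3 - <<'E'
from cell import ctrl,cams
import cv2
for n in ["scene","side","wrist"]:
    p=cams.camera_params(n); print(n,p)
    cv2.imwrite(f"pics/{n}0.png",cams.camera(n))
print(ctrl.read_state())
E
```

```text
pics
scene {'fovy': 56.49103487797152, 'cx': 322.3634860969393, 'cy': 238.86780912965924, 'k1': 0.00946006500245034, 'pose': array([[ 0.72763593,  0.55052581, -0.40922766,  0.95904111],
       [ 0.68581685, -0.59618167,  0.4173999 , -0.3831587 ],
       [-0.01418461, -0.58437039, -0.81136308,  0.90589962],
       [ 0.        ,  0.        ,  0.        ,  1.        ]])}
side {'fovy': 57.49731985975979, 'cx': 326.4313472423389, 'cy': 235.32077260910432, 'k1': -0.019409724372980906, 'pose': array([[-0.77530622, -0.38597235,  0.4999256 ,  0.07527586],
       [-0.63130644,  0.45006548, -0.63157995,  0.61548869],
       [ 0.01877315, -0.80527412, -0.5926054 ,  0.62423487],
       [ 0.        ,  0.        ,  0.        ,  1.        ]])}
wrist {'fovy': 60.16734524004551, 'cx': 318.4506871481127, 'cy': 243.02665734667846, 'k1': 0.033060839454230426, 'pose': array([[ 0.3077656 , -0.91479392, -0.26159592,  0.27703096],
       [-0.95146008, -0.29648636, -0.08258065, -0.59415477],
       [-0.00201534,  0.27431356, -0.96163819,  0.3823975 ],
       [ 0.        ,  0.        ,  0.        ,  1.        ]])}
{'clock': 0.15, 'qpos': array([ 1.19219482,  0.62914233,  0.03841975,  1.5180163 , -0.02697511,
        0.99629071, -0.01995102]), 'dq': array([-0.00050379, -0.00377362,  0.00105199, -0.00183066, -0.00084976,
        0.00063308, -0.00113938]), 'tau': array([ 1.39009040e-03, -5.50093496e+01,  1.14518210e+00, -1.86814231e+01,
       -5.20082249e-02,  2.09959497e-02,  1.06761142e-04]), 'tcp_pos': array([ 0.19993382, -0.61804039,  0.21579824]), 'tool_rot': array([ 8.08643609e-01, -5.88298448e-01, -5.43780365e-04, -3.91172295e-04]), 'wrist_force': array([0.64934427, 0.29889068, 0.69506341]), 'moment': array([ 0.04430992,  0.01071904, -0.00596024]), 'gripper_width': 0.093730122766713}
```

View pics/scene0.png

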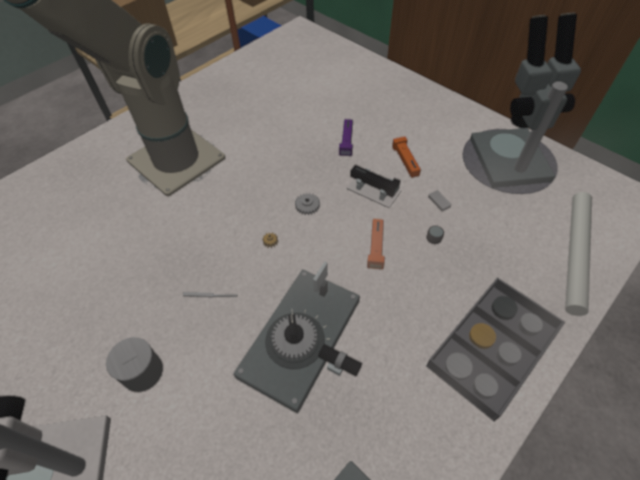

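View pics/side0.png

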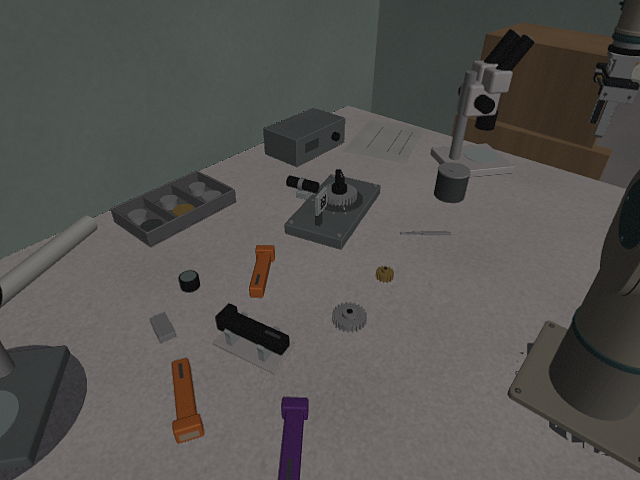

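View pics/wrist0.png

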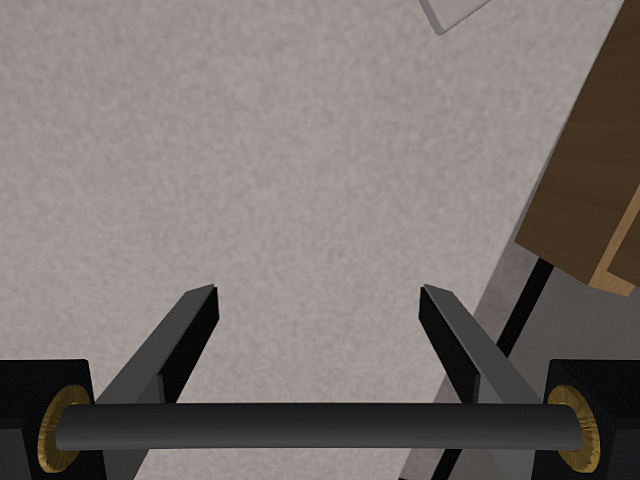

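```bash
cat > h.py <<'E'
from cell import ctrl,cams
import cv2, numpy as np
from scipy.spatial.transform import Rotation as R
def KD(n,p=None):
    p=p or cams.camera_params(n)
    f=240/np.tan(np.radians(p['fovy'])/2)
    return np.array([[f,0,p['cx']],[0,f,p['cy']],[0,0,1.]]),np.array([p['k1'],0,0,0,0.]),p['pose']
def px2w(n,uv,z,p=None):
    K,D,T=KD(n,p)
    q=cv2.undistortPoints(np.array(uv,float).reshape(-1,1,2),K,D).reshape(-1,2)
    d=np.c_[q,np.ones(len(q))]@T[:3,:3].T
    z=np.broadcast_to(z,len(q))
    s=(z-T[2,3])/d[:,2]
    return T[:3,3]+s[:,None]*d
def w2px(n,X,p=None):
    K,D,T=KD(n,p); Ti=np.linalg.inv(T)
    return cv2.projectPoints(np.array(X,float).reshape(-1,1,3),cv2.Rodrigues(Ti[:3,:3])[0],Ti[:3,3],K,D)[0].reshape(-1,2)
def tri(na,a,nb,b):
    P=[];q=[]
    for n,u in((na,a),(nb,b)):
        K,D,T=KD(n); P.append(np.linalg.inv(T)[:3]); q.append(cv2.undistortPoints(np.array(u,float).reshape(-1,1,2),K,D).reshape(-1,2).T)
    X=cv2.triangulatePoints(P[0],P[1],q[0],q[1]); return (X[:3]/X[3]).T
E
python3 - <<'E'
from h import *
s=cv2.imread('pics/scene0.png'); d=cv2.imread('pics/side0.png')
cv2.imwrite('pics/c1.png',cv2.resize(s[260:420,220:380],None,fx=3.7,fy=3.7,interpolation=2))
cv2.imwrite('pics/c2.png',cv2.resize(d[160:260,270:390],None,fx=6,fy=6,interpolation=2))
cv2.imwrite('pics/c3.png',cv2.resize(s[140:220,330:430],None,fx=7,fy=7,interpolation=2))
cv2.imwrite('pics/c4.png',cv2.resize(d[290:390,195:305],None,fx=6,fy=6,interpolation=2))
E
```

```text
(no output)
```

View pics/c1.png

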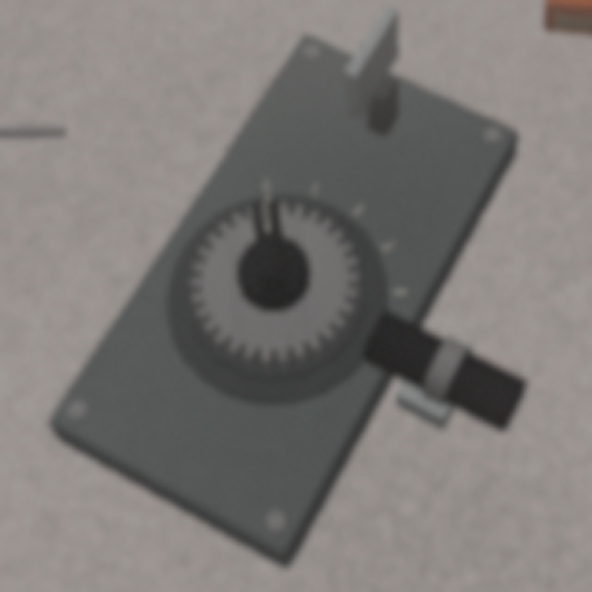

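View pics/c2.png

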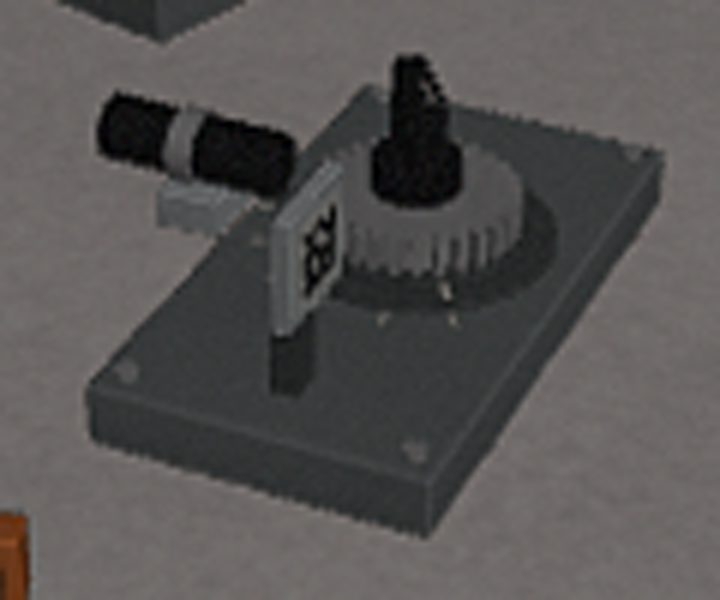

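View pics/c3.png

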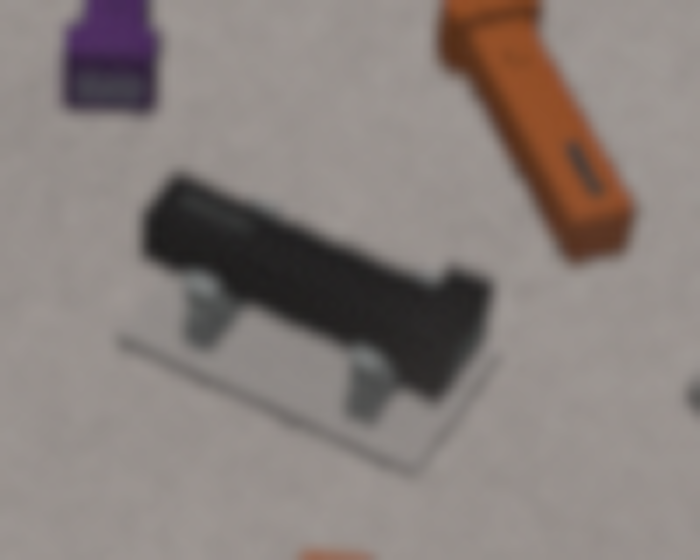

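View pics/c4.png

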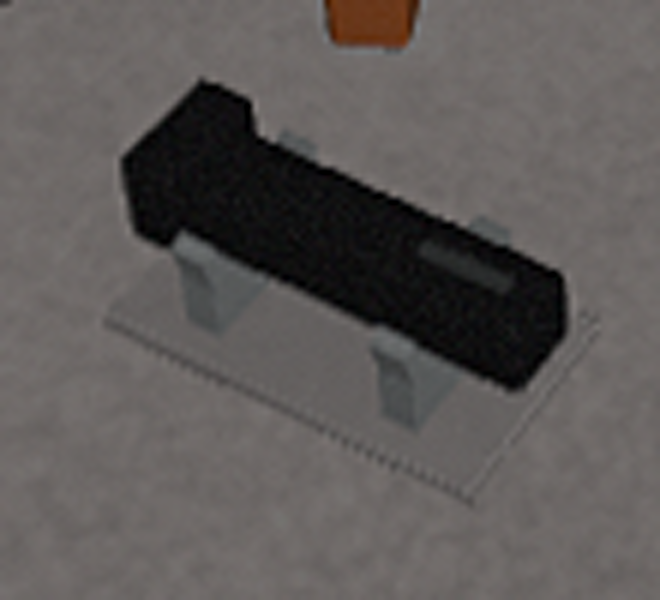

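```bash
python3 - <<'E'
from h import *
np.set_printoptions(precision=4,suppress=True)
a=np.array([(307,37),(515,138),(290,560),(57,425)])/3.7+(220,260)
print('base scene',px2w('scene',a,.03))
b=np.array([(372,88),(662,150),(430,485),(90,390)])/6+(270,160)
print('base side',px2w('side',b,.03))
# plate top edge
print('plate top scene',px2w('scene',np.array([(395,12),(350,68)])/3.7+(220,260),.12))
print('plate top side',px2w('side',np.array([(340,163),(290,205),(272,210)])/6+(270,160),.12))
# rest plate corners z=.006
print('rest scene',px2w('scene',np.array([(120,340),(412,472),(498,358)])/7+(330,140),.006))
print('rest side',px2w('side',np.array([(105,320),(470,500),(597,318)])/6+(195,290),.006))
# scanner top: rear corners z=.053, 
print('scan rear side',px2w('side',np.array([(562,283),(520,388)])/6+(195,290),[.053,.053]))
print('scan rear scene',px2w('scene',np.array([(180,175),(148,218)])/7+(330,140),.053))
print('knob',px2w('scene',np.array([(272,270)])/3.7+(220,260),.106),px2w('side',np.array([(410,62)])/6+(270,160),.106))
for n,u in dict(tin=(130,355),gl=(307,204),gs=(270,240),loupe=(435,233),gb=(440,201),tw1=(184,294),tw2=(237,296)).items(): print(n,px2w('scene',[u],.02))
E
```

```text
base scene [[ 0.545  -0.0271  0.03  ]
 [ 0.6858  0.007   0.03  ]
 [ 0.7595 -0.2557  0.03  ]
 [ 0.6186 -0.2919  0.03  ]]
base side [[ 0.7473 -0.2524  0.03  ]
 [ 0.6112 -0.2935  0.03  ]
 [ 0.5372 -0.0239  0.03  ]
 [ 0.6768  0.014   0.03  ]]
plate top scene [[ 0.6124 -0.0182  0.12  ]
 [ 0.6191 -0.0618  0.12  ]]
plate top side [[ 0.6176 -0.0664  0.12  ]
 [ 0.6121 -0.0302  0.12  ]
 [ 0.6148 -0.0231  0.12  ]]
rest scene [[0.4396 0.2469 0.006 ]
 [0.5633 0.2709 0.006 ]
 [0.5522 0.3377 0.006 ]]
rest side [[0.5461 0.3398 0.006 ]
 [0.4189 0.3153 0.006 ]
 [0.4353 0.2453 0.006 ]]
scan rear side [[0.4237 0.2706 0.053 ]
 [0.4076 0.3042 0.053 ]]
scan rear scene [[0.4277 0.2926 0.053 ]
 [0.4337 0.2673 0.053 ]]
knob [[ 0.6675 -0.171   0.106 ]] [[ 0.6635 -0.1696  0.106 ]]
tin [[ 0.4229 -0.4126  0.02  ]]
gl [[0.4066 0.1266 0.02  ]]
gs [[ 0.4205 -0.0167  0.02  ]]
loupe [[0.7032 0.2731 0.02  ]]
gb [[0.6531 0.3671 0.02  ]]
tw1 [[ 0.3881 -0.2504  0.02  ]]
tw2 [[ 0.4798 -0.1723  0.02  ]]
```

```bash
cat >> h.py <<'E'
np.set_printoptions(precision=4,suppress=True)
def yawof(q): 
    x=R.from_quat(q).as_matrix()[:,0]; return np.degrees(np.arctan2(x[1],x[0]))
def plan(tgt,yaw,n,w=94,pos=None,y0=None):
    """straight-line relative rows to tgt, turning to yaw, tool pointing down"""
    s=ctrl.read_state(); p=np.array(s['tcp_pos'] if pos is None else pos,float); y=yawof(s['tool_rot']) if y0 is None else y0
    dy=(yaw-y)
    for i in range(n):
        st=(np.array(tgt)-p)/(n-i); t=np.radians(y)
        x=np.array([np.cos(t),np.sin(t),0]);yy=np.array([np.sin(t),-np.cos(t),0])
        r=[w,round(st@x*1000,0),round(st@yy*1000,0),round(-st[2]*1000,0),round(-(yaw-y)/(n-i),0)]
        p=p+(r[1]*x+r[2]*yy)/1000-np.array([0,0,r[3]/1000]); y-=r[4]; print([int(v) for v in r],end=',')
    print(); print('end',p,y)
    return p,y
def st():
    s=ctrl.read_state(); print(round(s['clock'],2),s['tcp_pos'],'yaw',round(yawof(s['tool_rot']),2),'tilt',R.from_quat(s['tool_rot']).as_matrix()[2,:],'F',s['wrist_force'],'w',round(s['gripper_width'],4),'q',s['qpos'])
E
python3 -c "
from h import *
p,y=plan((.44,-.32,.30),-30,7)
p,y=plan((.44,-.08,.32),15,5,pos=p,y0=y)"
```

```text
[94, -30, -46, -12, -6],[94, -25, -49, -12, -6],[94, -20, -51, -12, -6],[94, -14, -53, -12, -6],[94, -9, -54, -12, -6],[94, -3, -54, -12, -6],[94, 2, -54, -12, -6],
end [ 0.4396 -0.3201  0.2998] -30.072726367723362
[94, -24, -42, -4, -9],[94, -17, -45, -4, -9],[94, -10, -47, -4, -9],[94, -3, -48, -4, -9],[94, 5, -47, -4, -9],
end [ 0.4399 -0.0802  0.3198] 14.927273632276638
```

>>> {"method": "carry_out", "body": {
  "plan": [
    [94, -30, -46, -12, -6],
    [94, -25, -49, -12, -6],
    [94, -20, -51, -12, -6],
    [94, -14, -53, -12, -6],
    [94, -9, -54, -12, -6],
    [94, -3, -54, -12, -6],
    [94, 2, -54, -12, -6],
    [94, -24, -42, -4, -9]
  ]
}}

```text
clock: 1.15
tcp_pos: [0.442, -0.2623, 0.3033]
tool_rot: [0.985, -0.173, -0.002, -0.001]
wrist_force: [0.4, 0.7, -0.6]
gripper_width: 0.0942
```

```bash
python3 -c "
from h import *
st()
p,y=plan((.44,-.08,.33),80,8)"
```

```text
1.15 [ 0.442  -0.2623  0.3033] yaw -19.87 tilt [-0.0034 -0.0015 -1.    ] F [ 0.3934  0.7116 -0.6055] w 0.0942 q [ 0.6699  0.3483 -0.2595  1.7629  0.0999  1.047   0.0282]
[94, -8, -21, -3, -12],[94, -3, -23, -3, -13],[94, 2, -23, -3, -12],[94, 6, -22, -4, -13],[94, 11, -20, -3, -12],[94, 15, -17, -4, -13],[94, 19, -13, -3, -12],[94, 20, -9, -4, -13],
end [ 0.4399 -0.0803  0.3303] 80.13070288947367
```

>>> {"method": "carry_out", "body": {
  "plan": [
    [94, -8, -21, -3, -10],
    [94, -3, -23, -3, -10],
    [94, 2, -23, -3, -10],
    [94, 6, -22, -4, -10],
    [94, 10, -20, -3, -10],
    [94, 14, -18, -4, -10],
    [94, 18, -15, -3, -10],
    [94, 20, -12, -4, -10]
  ]
}}

```text
clock: 2.15
tcp_pos: [0.4543, -0.0703, 0.331]
tool_rot: [0.852, 0.523, -0.002, -0.003]
wrist_force: [0.2, -0.1, 0.2]
gripper_width: 0.094
```

```bash
python3 -c "
from h import *
st()
import pickle
p=cams.camera_params('wrist'); im=cams.camera('wrist'); cv2.imwrite('pics/w1.png',im); pickle.dump(p,open('w1.pkl','wb'))
print(p['pose'])"
```

```text
2.15 [ 0.4543 -0.0703  0.331 ] yaw 63.12 tilt [-0.     -0.0061 -1.    ] F [ 0.1654 -0.1304  0.176 ] w 0.094 q [ 0.604   0.2759 -0.6561  1.8353  0.1844  1.098   0.9825]
[[ 0.452   0.8589  0.2407  0.3844]
 [ 0.892  -0.4355 -0.1211 -0.0352]
 [ 0.0008  0.2694 -0.963   0.4982]
 [ 0.      0.      0.      1.    ]]
```

View pics/w1.png

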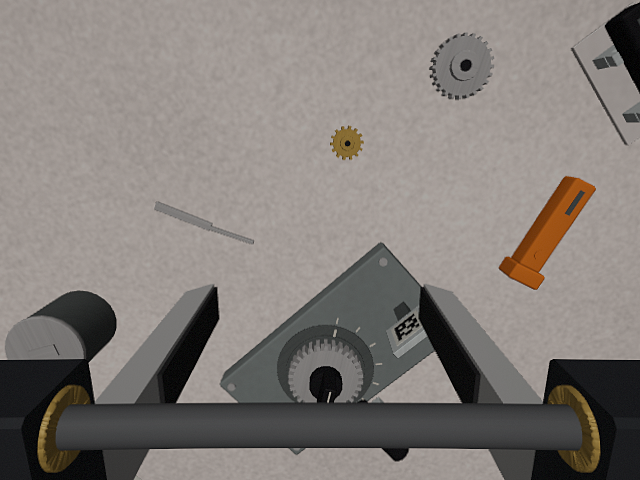

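```bash
python3 -c "
from h import *
im=cv2.imread('pics/w1.png')
cv2.imwrite('pics/w1c.png',cv2.resize(im[235:415,275:440],None,fx=3.3,fy=3.3,interpolation=2))"
```

```text
(no output)
```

View pics/w1c.png

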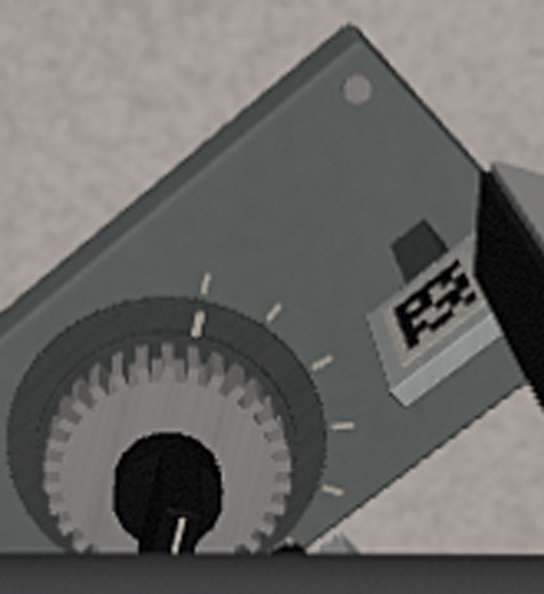

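```bash
python3 -c "
from h import *
import pickle
p=pickle.load(open('w1.pkl','rb'))
f=lambda a:np.array(a,float)/3.3+(275,235)
m=px2w('wrist',f([(205,283),(275,312),(322,362),(343,426),(332,490)]),.03,p); print('marks',m)
g=px2w('wrist',f([(198,323)]),.054,p);print('gearmark',g)
# circle fit of marks
A=np.c_[2*m[:,:2],np.ones(5)];b=(m[:,:2]**2).sum(1);s=np.linalg.lstsq(A,b,rcond=None)[0];c=s[:2];print('centre',c,np.sqrt(s[2]+c@c))
print('ang',np.degrees(np.arctan2(*(m[:,:2]-c).T[::-1])))
t=px2w('wrist',f([(390,385),(500,315)]),.12,p);d=t[1]-t[0];print('platetop',t,np.hypot(*d[:2]),np.degrees(np.arctan2(d[1],d[0]))-90)
t=px2w('wrist',f([(366,312),(478,230)]),.07,p);d=t[1]-t[0];print('platebot',t,np.hypot(*d[:2]),np.degrees(np.arctan2(d[1],d[0]))-90)
b=px2w('wrist',np.array([(381,242),(222,381)]),.03,p);d=b[1]-b[0];print('base front edge',b,np.degrees(np.arctan2(d[1],d[0]))+90)
"

```

```text
marks [[ 0.6009 -0.1186  0.03  ]
 [ 0.6235 -0.1003  0.03  ]
 [ 0.6505 -0.0934  0.03  ]
 [ 0.679  -0.0977  0.03  ]
 [ 0.7026 -0.1134  0.03  ]]
gearmark [[ 0.6027 -0.1235  0.054 ]]
centre [ 0.6541 -0.1616] 0.0684359528844878
ang [141.0745 116.5422  93.0463  68.7226  44.8493]
platetop [[ 0.6159 -0.0668  0.12  ]
 [ 0.6092 -0.0272  0.12  ]] 0.040153814327759135 9.624411508957252
platebot [[ 0.6172 -0.0668  0.07  ]
 [ 0.6064 -0.0203  0.07  ]] 0.047686571827906934 13.096176480090008
base front edge [[ 0.5334 -0.0281  0.03  ]
 [ 0.6096 -0.288   0.03  ]] 16.348474569470724
```

```bash
python3 -c "
from h import *
p,y=plan((.485,.2925,.25),101,8)"
```

```text
[94, 42, -17, 10, -5],[94, 43, -13, 10, -5],[94, 44, -9, 10, -5],[94, 45, -5, 10, -4],[94, 45, -2, 10, -5],[94, 45, 2, 11, -4],[94, 45, 5, 10, -5],[94, 44, 9, 11, -4],
end [0.4845 0.2929 0.2498] 100.68215192115669
```

>>> {"method": "carry_out", "body": {
  "plan": [
    [94, 42, -17, 10, -5],
    [94, 43, -13, 10, -5],
    [94, 44, -9, 10, -5],
    [94, 45, -5, 10, -4],
    [94, 45, -2, 10, -5],
    [94, 45, 2, 11, -4],
    [94, 45, 5, 10, -5],
    [94, 44, 9, 11, -4]
  ]
}}

```text
clock: 3.2
tcp_pos: [0.4901, 0.2934, 0.2463]
tool_rot: [0.644, 0.765, -0.001, -0.0]
wrist_force: [0.5, -0.2, 0.1]
gripper_width: 0.0941
```

```bash
python3 -c "
from h import *
st()
import pickle
p=cams.camera_params('wrist'); im=cams.camera('wrist'); cv2.imwrite('pics/w2.png',im); pickle.dump(p,open('w2.pkl','wb'))
st()"
```

```text
3.2 [0.4901 0.2934 0.2463] yaw 99.86 tilt [-0.0017 -0.0025 -1.    ] F [ 0.4669 -0.2158  0.1074] w 0.0941 q [-0.0978  0.5834 -0.7841  1.6887  0.4603  1.0668  0.7146]
3.25 [0.4884 0.3005 0.2452] yaw 100.34 tilt [ 0.0054 -0.0032 -1.    ] F [0.9017 5.0613 0.3944] w 0.0938 q [-0.1045  0.5883 -0.7884  1.6858  0.4597  1.0635  0.7141]
```

View pics/w2.png

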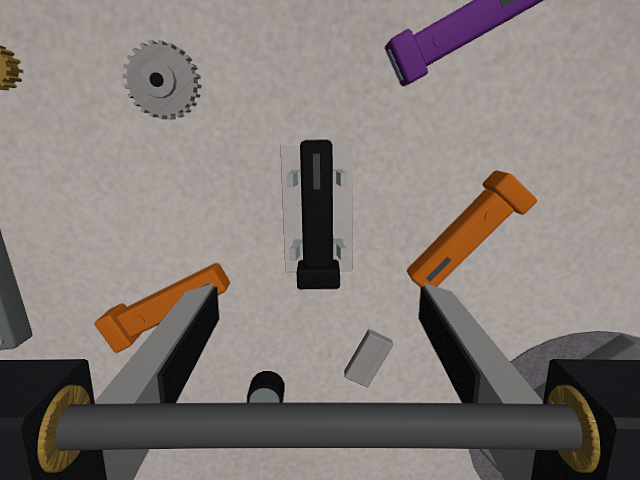

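```bash
python3 -c "
from h import *
import pickle
p=pickle.load(open('w2.pkl','rb'))
im=cv2.imread('pics/w2.png')
cv2.imwrite('pics/w2c.png',cv2.resize(im[130:300,265:370],None,fx=3.5,fy=3.5,interpolation=2))
r=px2w('wrist',[(280.5,145),(351,147),(286,271),(352,271)],.006,p);print('rest',r,r.mean(0))
s=px2w('wrist',[(301,141),(331,141)],.053,p);print('rear',s)
h=px2w('wrist',[(297.5,289),(339.5,289)],.056,p);print('head',h)
d=h.mean(0)-s.mean(0);print(np.hypot(*d[:2]),np.degrees(np.arctan2(d[1],d[0])))
print('mid',s.mean(0)+d*71/134)
"

```

```text
rest [[0.4365 0.2463 0.006 ]
 [0.4268 0.313  0.006 ]
 [0.5619 0.2706 0.006 ]
 [0.5501 0.3383 0.006 ]] [0.4938 0.292  0.006 ]
rear [[0.4275 0.2666 0.053 ]
 [0.4232 0.2916 0.053 ]]
head [[0.5591 0.2848 0.056 ]
 [0.5524 0.3231 0.056 ]]
0.13279128056325742 10.776824830659384
mid [0.4944 0.2923 0.0546]
```

View pics/w2c.png

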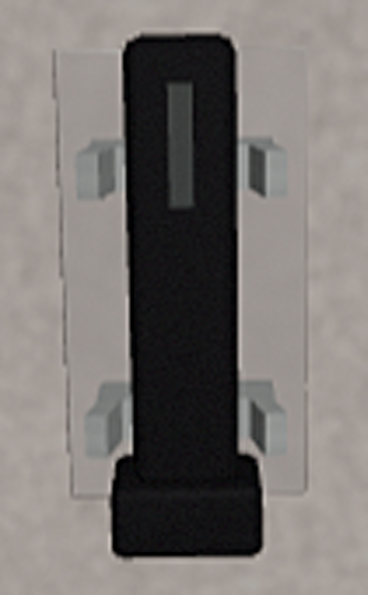

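```bash
python3 -c "
from h import *
st()
p,y=plan((.494,.292,.12),100.8,3,w=64)"
```

```text
3.25 [0.4884 0.3005 0.2452] yaw 100.34 tilt [ 0.0054 -0.0032 -1.    ] F [0.9017 5.0613 0.3944] w 0.0938 q [-0.1045  0.5883 -0.7884  1.6858  0.4597  1.0635  0.7141]
[64, -3, 1, 42, 0],[64, -3, 1, 42, 0],[64, -3, 2, 41, 0],
end [0.4939 0.2924 0.1202] 100.34085192204026
```

>>> {"method": "carry_out", "body": {
  "plan": [
    [64, 0, 0, 10, 0],
    [64, -3, 2, 42, 0],
    [64, -3, 2, 42, 0],
    [64, -1, 1, 25, 0],
    [64, 0, 0, 0, 0]
  ]
}}

```text
clock: 3.88
tcp_pos: [0.4956, 0.2872, 0.1202]
tool_rot: [0.646, 0.763, -0.002, -0.001]
wrist_force: [0.4, 0.0, 0.7]
gripper_width: 0.0643
```

```bash
python3 -c "
from h import *
st()
p,y=plan((.494,.292,.032),100.8,3,w=64)"
```

```text
3.88 [0.4956 0.2872 0.1202] yaw 99.51 tilt [-0.001  -0.0053 -1.    ] F [0.3881 0.0214 0.7088] w 0.0643 q [-0.1534  0.7311 -0.678   1.8112  0.6048  0.8236  0.602 ]
[64, 2, 0, 29, 0],[64, 2, 0, 30, -1],[64, 1, -1, 29, 0],
end [0.4938 0.2919 0.0322] 100.51461165719009
```

>>> {"method": "carry_out", "body": {
  "plan": [
    [64, 2, 0, 26, 0],
    [64, 2, 0, 26, -1],
    [64, 1, -1, 22, 0],
    [64, 0, 0, 10, 0],
    [64, 0, 0, 3, 0],
    [64, 0, 0, 0, 0]
  ]
}}

```text
clock: 4.62
tcp_pos: [0.4995, 0.2887, 0.0372]
tool_rot: [0.644, 0.765, 0.002, 0.002]
wrist_force: [1.0, 0.3, 0.3]
gripper_width: 0.0637
```

```bash
python3 -c "
from h import *
st()
cv2.imwrite('pics/w3.png',np.hstack([cams.camera('wrist')[::,:]]))
"
```

```text
4.62 [0.4995 0.2887 0.0372] yaw 99.85 tilt [-0.0006  0.0047 -1.    ] F [0.9563 0.316  0.2537] w 0.0637 q [-0.2163  0.8411 -0.5777  1.8545  0.7259  0.6646  0.5083]
```

View pics/w3.png

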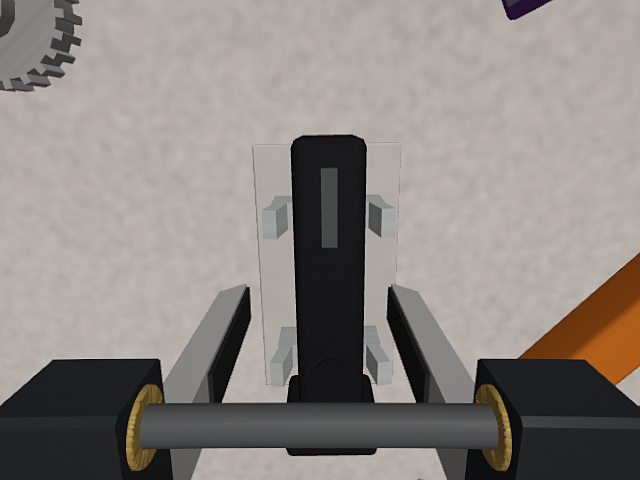

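>>> {"method": "carry_out", "body": {
  "plan": [
    [64, 4, -5, 5, -1],
    [64, 0, 0, 1, 0],
    [64, 0, 0, 0, 0]
  ]
}}

```text
clock: 5.05
tcp_pos: [0.4941, 0.2927, 0.0322]
tool_rot: [0.637, 0.771, 0.003, 0.002]
wrist_force: [-0.0, -0.1, -0.4]
gripper_width: 0.064
```

```bash
python3 -c "
from h import *
st()
"
```

```text
5.05 [0.4941 0.2927 0.0322] yaw 100.93 tilt [ 0.0002  0.0069 -1.    ] F [-0.0497 -0.0556 -0.3599] w 0.064 q [-0.2294  0.8453 -0.5722  1.8658  0.7405  0.6487  0.5015]
```

Perfectly aligned; close.

>>> {"method": "carry_out", "body": {
  "plan": [
    [10, 0, 0, 0, 0],
    [10, 0, 0, 0, 0],
    [10, 0, 0, 0, 0],
    [10, 0, 0, 0, 0],
    [10, 0, 0, 0, 0],
    [10, 0, 0, 0, 0]
  ],
  "squeeze": 25
}}

```text
clock: 5.8
tcp_pos: [0.4943, 0.2927, 0.0323]
tool_rot: [0.637, 0.771, 0.003, 0.002]
wrist_force: [-0.6, -0.3, -0.4]
gripper_width: 0.0277
```

```bash
python3 -c "
from h import *
st()
"
```

```text
5.8 [0.4943 0.2927 0.0323] yaw 100.91 tilt [ 0.0003  0.0071 -1.    ] F [-0.6198 -0.2784 -0.3545] w 0.0277 q [-0.2292  0.8451 -0.5722  1.8656  0.7404  0.6489  0.5016]
```

```bash
python3 -c "
from h import *
p,y=plan((.4943,.2927,.13),101,3,w=10)
p,y=plan((.465,-.08,.13),104.5,8,w=10,pos=p,y0=y)"
```

```text
[10, 0, 0, -33, 0],[10, 0, 0, -32, 0],[10, 0, 0, -33, 0],
end [0.4943 0.2927 0.1303] 100.90644854594893
[10, -45, -12, 0, 0],[10, -45, -12, 0, -1],[10, -45, -13, 0, 0],[10, -45, -13, 0, -1],[10, -45, -14, 0, 0],[10, -44, -14, 0, -1],[10, -44, -15, 0, 0],[10, -45, -16, 0, -1],
end [ 0.4648 -0.0805  0.1303] 104.90644854594893
```

>>> {"method": "carry_out", "body": {
  "plan": [
    [10, 0, 0, -15, 0],
    [10, 0, 0, -30, 0],
    [10, 0, 0, -35, 0],
    [10, 0, 0, -20, 0],
    [10, 0, 0, 0, 0]
  ]
}}

```text
clock: 6.42
tcp_pos: [0.4927, 0.2921, 0.1374]
tool_rot: [0.636, 0.771, 0.002, 0.002]
wrist_force: [0.0, 0.1, -2.3]
gripper_width: 0.028
```

```bash
python3 -c "
from h import *
st()
cv2.imwrite('pics/w4.png',np.hstack([cams.camera('side')[::,:]]))
"
```

```text
6.42 [0.4927 0.2921 0.1374] yaw 100.97 tilt [-0.0003  0.0057 -1.    ] F [ 0.0158  0.0858 -2.3239] w 0.028 q [-0.1507  0.7057 -0.6988  1.8085  0.5966  0.8445  0.621 ]
```

View pics/w4.png

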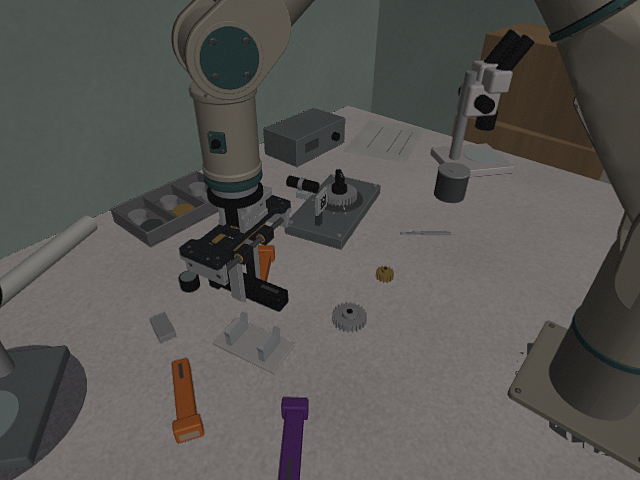

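Lifted cleanly; rest empty at (255,340). Carry to the tag, staying short.

>>> {"method": "carry_out", "body": {
  "plan": [
    [10, -30, -8, 0, 0],
    [10, -45, -12, 0, -1],
    [10, -45, -13, 0, 0],
    [10, -45, -13, 0, -1],
    [10, -45, -14, 0, 0],
    [10, -44, -14, 0, -1],
    [10, -44, -15, 0, 0],
    [10, -30, -11, 0, -1]
  ]
}}

```text
clock: 7.48
tcp_pos: [0.4605, -0.0589, 0.1294]
tool_rot: [0.605, 0.796, -0.002, -0.003]
wrist_force: [0.1, 0.7, -1.9]
gripper_width: 0.0278
```

>>> {"method": "carry_out", "body": {
  "plan": [
    [10, -15, -5, 0, 0],
    [10, 0, 0, 0, 0]
  ]
}}

```text
clock: 7.72
tcp_pos: [0.4572, -0.0784, 0.1274]
tool_rot: [0.608, 0.794, -0.003, -0.005]
wrist_force: [1.1, -0.4, -2.0]
gripper_width: 0.0279
```

```bash
python3 -c "
from h import *
st()
plan((.472,-.078,.0885),104.5,3,w=10)
"
```

```text
7.72 [ 0.4572 -0.0784  0.1274] yaw 105.16 tilt [ 0.004  -0.0118 -0.9999] F [ 1.1155 -0.4208 -1.953 ] w 0.0279 q [ 0.6245  0.619  -0.7617  2.0859  0.6619  0.7073  1.2593]
[10, -1, 5, 13, 0],[10, -1, 5, 13, 0],[10, -1, 4, 13, 1],
end [ 0.4715 -0.0776  0.0884] 104.15995549366968
```

>>> {"method": "carry_out", "body": {
  "plan": [
    [10, -1, 5, 13, 0],
    [10, -1, 5, 13, 0],
    [10, -1, 4, 13, 1],
    [10, 0, 0, 0, 0]
  ]
}}

```text
clock: 8.22
tcp_pos: [0.4719, -0.0737, 0.0843]
tool_rot: [0.613, 0.79, -0.003, -0.006]
wrist_force: [-0.5, 1.7, -1.5]
gripper_width: 0.028
```

```bash
python3 -c "
from h import *
st()
s=cams.camera('side');d=cams.camera('scene');w=cams.camera('wrist')
for n,i in zip('sdw',(s,d,w)): cv2.imwrite('pics/t_%s.png'%n,i)
cv2.imwrite('pics/t1.png',np.hstack([cv2.resize(s[160:310,220:400],None,fx=2.2,fy=2.2,interpolation=2),cv2.resize(d[170:320,230:410],None,fx=2.2,fy=2.2,interpolation=2)]))
st()
"
```

```text
8.22 [ 0.4719 -0.0737  0.0843] yaw 104.38 tilt [ 0.0064 -0.0127 -0.9999] F [-0.5474  1.6694 -1.5378] w 0.028 q [ 0.5513  0.6971 -0.6825  2.0815  0.7425  0.6368  1.1741]
8.38 [ 0.4723 -0.0742  0.0856] yaw 104.36 tilt [ 0.0055 -0.0108 -0.9999] F [-0.8165  0.6502 -1.1322] w 0.0279 q [ 0.5533  0.6947 -0.6842  2.0814  0.7418  0.6375  1.1749]
```

View pics/t1.png

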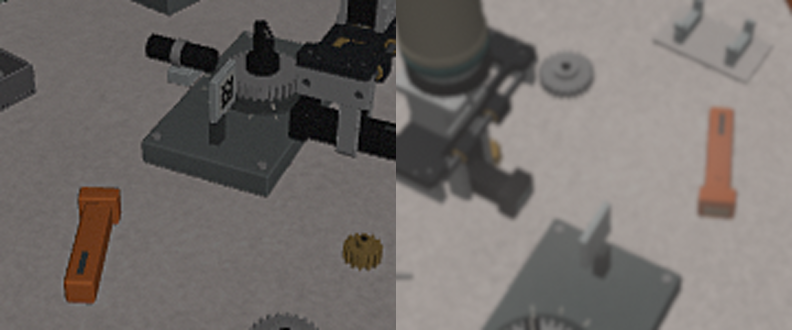

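View pics/t_w.png

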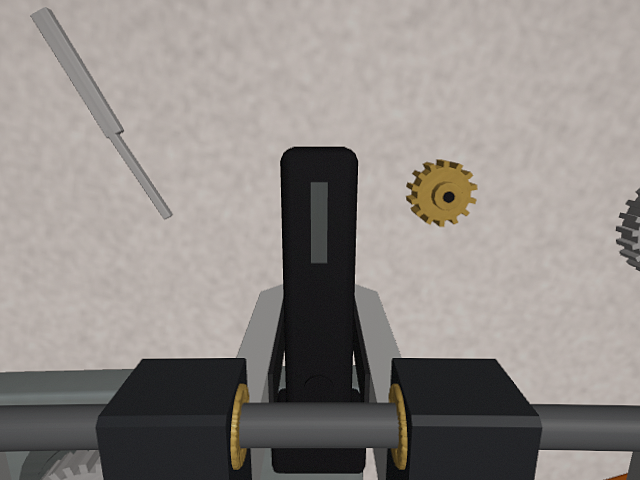

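```bash
python3 -c "
from h import *
out=[]
T=np.array([.611,-.0425,.095]);t=np.radians(14.5);l=np.array([-np.sin(t),np.cos(t),0]);x=np.array([np.cos(t),np.sin(t),0]);z=np.array([0,0,1])
N=np.array([.5333,-.0586,.0915])
for n,f,(a,b) in(('side','pics/t_s.png',(290,170)),('scene','pics/t_d.png',(250,230))):
    im=cv2.resize(cv2.imread(f),None,fx=5,fy=5,interpolation=2)
    P=[T+s*.018*l+u*.018*z for s,u in((1,1),(1,-1),(-1,-1),(-1,1))]+[T+s*.025*l+u*.025*z for s,u in((1,1),(1,-1),(-1,-1),(-1,1))]
    Q=[N+s*.02*l+u*.017*z for s,u in((1,1),(1,-1),(-1,-1),(-1,1))]
    for pts,c in((P[:4],(0,0,255)),(P[4:],(0,255,255)),(Q,(0,255,0)),([N,T],(255,0,0))):
        q=(w2px(n,pts)+.5)*5
        cv2.polylines(im,[q.astype(int)],True,c,1)
    out.append(im[b*5:b*5+400,a*5:a*5+400])
cv2.imwrite('pics/t2.png',np.hstack(out))
"
```

```text
(no output)
```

View pics/t2.png

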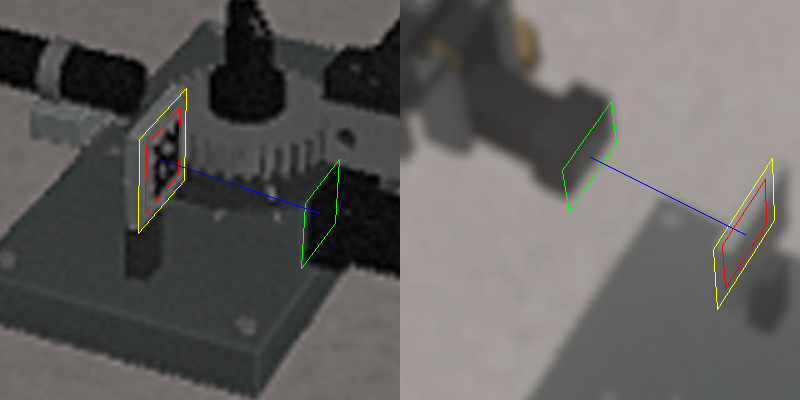

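>>> {"method": "carry_out", "body": {
  "plan": [
    [10, -3, 0, -4, 0],
    [10, 0, 0, 0, 0],
    [10, 0, 0, 0, 0],
    [10, 0, 0, 0, 0],
    [10, 0, 0, 0, 0],
    [10, 0, 0, 0, 0],
    [10, 0, 0, 0, 0],
    [10, 0, 0, 0, 0]
  ]
}}

```text
clock: 9.38
tcp_pos: [0.4735, -0.0779, 0.091]
tool_rot: [0.614, 0.79, -0.002, -0.004]
wrist_force: [-0.5, -0.3, -1.8]
gripper_width: 0.0277
```

>>> {"method": "carry_out", "body": {
  "plan": [
    [10, 0, 0, 0, 0],
    [10, 0, 0, 0, 0],
    [10, 0, 0, 0, 0],
    [10, 0, 0, 0, 0],
    [10, 0, 0, 0, 0]
  ]
}}

```text
clock: 10.0
tcp_pos: [0.4735, -0.0779, 0.091]
tool_rot: [0.613, 0.79, -0.002, -0.005]
wrist_force: [-0.6, 0.0, -2.0]
gripper_width: 0.0278
```

```bash
python3 -c "
from h import *
st()
plan((.465,-.078,.14),104.5,2,w=10)
p,y=plan((.4935,.2927,.13),101,8,w=10,pos=(.46,-.08,.13),y0=104.5)
"
```

```text
10.0 [ 0.4735 -0.0779  0.091 ] yaw 104.31 tilt [ 0.0042 -0.0093 -0.9999] F [-0.6083  0.0371 -2.0383] w 0.0278 q [ 0.5664  0.6876 -0.6936  2.0751  0.7318  0.6494  1.1905]
[10, 1, -4, -25, 0],[10, 1, -4, -24, 0],
end [ 0.4653 -0.0779  0.14  ] 104.31183540180996
[10, 44, 16, 0, 0],[10, 44, 16, 0, 0],[10, 44, 16, 0, 1],[10, 44, 15, 0, 0],[10, 44, 15, 0, 1],[10, 45, 14, 0, 0],[10, 45, 14, 0, 1],[10, 45, 13, 0, 0],
end [0.4937 0.293  0.13  ] 101.5
```

>>> {"method": "carry_out", "body": {
  "plan": [
    [10, 1, -8, -20, 0],
    [10, 1, -8, -25, 0],
    [10, 35, 10, -5, 0],
    [10, 44, 16, 0, 0],
    [10, 44, 16, 0, 1],
    [10, 44, 15, 0, 0],
    [10, 44, 15, 0, 1],
    [10, 45, 14, 0, 0]
  ]
}}

```text
clock: 11.0
tcp_pos: [0.4831, 0.1909, 0.1421]
tool_rot: [0.632, 0.775, -0.004, -0.004]
wrist_force: [0.6, -0.5, -2.0]
gripper_width: 0.0278
```

```bash
python3 -c "
from h import *
st()
plan((.4943,.2927,.13),100.9,3,w=10)
"
```

```text
11.0 [0.4831 0.1909 0.1421] yaw 101.58 tilt [ 0.0013 -0.0104 -0.9999] F [ 0.6036 -0.4971 -1.9901] w 0.0278 q [ 0.0492  0.6484 -0.7312  1.9326  0.5907  0.798   0.7596]
[10, 32, 10, 4, 0],[10, 33, 11, 4, 0],[10, 32, 10, 4, 1],
end [0.494  0.2922 0.1301] 100.58335953644679
```

>>> {"method": "carry_out", "body": {
  "plan": [
    [10, 32, 10, 4, 0],
    [10, 33, 11, 4, 0],
    [10, 22, 6, 4, 1],
    [10, 5, 2, 0, 0],
    [10, 0, 0, 0, 0],
    [10, 0, 0, 0, 0]
  ]
}}

```text
clock: 11.75
tcp_pos: [0.4919, 0.2926, 0.1295]
tool_rot: [0.637, 0.771, -0.004, -0.004]
wrist_force: [0.4, -0.5, -1.9]
gripper_width: 0.0275
```

```bash
python3 -c "
from h import *
st()
plan((.4943,.2927,.08),100.9,3,w=10)
"
```

```text
11.75 [0.4919 0.2926 0.1295] yaw 100.89 tilt [ 0.0017 -0.0108 -0.9999] F [ 0.3738 -0.5245 -1.9083] w 0.0275 q [-0.1499  0.7241 -0.6993  1.801   0.5943  0.8488  0.6246]
[10, 0, 1, 16, 0],[10, 0, 1, 17, 0],[10, 0, 0, 16, 0],
end [0.4938 0.293  0.0805] 100.88706211938516
```

>>> {"method": "carry_out", "body": {
  "plan": [
    [10, 0, 1, 16, 0],
    [10, 0, 1, 17, 0],
    [10, 0, 1, 14, 0],
    [10, 0, 0, 8, 0],
    [10, 0, 0, 0, 0]
  ]
}}

```text
clock: 12.38
tcp_pos: [0.4945, 0.2896, 0.0694]
tool_rot: [0.638, 0.77, -0.005, -0.004]
wrist_force: [-1.2, 0.3, -1.5]
gripper_width: 0.0279
```

```bash
python3 -c "
from h import *
st()
cv2.imwrite('pics/w5.png',cams.camera('side')[250:420,150:380])
plan((.4943,.2927,.034),100.9,3,w=10)
"
```

```text
12.38 [0.4945 0.2896 0.0694] yaw 100.7 tilt [-0.0009 -0.0131 -0.9999] F [-1.1946  0.3141 -1.5192] w 0.0279 q [-0.1859  0.8038 -0.633   1.8343  0.6716  0.7436  0.5656]
[10, 1, 0, 12, 0],[10, 1, 0, 12, 0],[10, 1, 0, 12, 0],
end [0.4941 0.2927 0.0337] 100.70541378140821
```

View pics/w5.png

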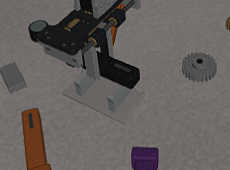

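>>> {"method": "carry_out", "body": {
  "plan": [
    [10, 3, 0, 4, 0],
    [10, 1, 0, 7, 0],
    [10, 0, 0, 4, 0],
    [10, 0, 0, 0, 0],
    [10, 0, 0, 0, 0]
  ]
}}

```text
clock: 13.05
tcp_pos: [0.4942, 0.2949, 0.0548]
tool_rot: [0.638, 0.77, -0.004, -0.004]
wrist_force: [-0.9, 0.3, -2.2]
gripper_width: 0.0281
```

```bash
python3 -c "
from h import *
st()
"
```

```text
13.05 [0.4942 0.2949 0.0548] yaw 100.73 tilt [ 0.0005 -0.0104 -0.9999] F [-0.8905  0.2668 -2.1876] w 0.0281 q [-0.2052  0.8246 -0.6151  1.837   0.6918  0.7167  0.5433]
```

>>> {"method": "carry_out", "body": {
  "plan": [
    [10, -2, 0, 5, 0],
    [10, 0, 0, 5, 0],
    [10, 0, 0, 5, 0],
    [10, 0, 0, 3, 0],
    [10, 0, 0, 0, 0]
  ]
}}

```text
clock: 13.68
tcp_pos: [0.4946, 0.2925, 0.0355]
tool_rot: [0.638, 0.77, -0.004, -0.003]
wrist_force: [0.2, -0.8, -1.7]
gripper_width: 0.0277
```

```bash
python3 -c "
from h import *
st()
"
```

```text
13.68 [0.4946 0.2925 0.0355] yaw 100.7 tilt [ 0.0003 -0.0104 -0.9999] F [ 0.2372 -0.7623 -1.7427] w 0.0277 q [-0.2156  0.8501 -0.5909  1.8469  0.7185  0.6806  0.5241]
```

>>> {"method": "carry_out", "body": {
  "plan": [
    [10, 0, 0, 2, 0],
    [10, 0, 0, 1, 0],
    [10, 0, 0, 0, 0]
  ]
}}

```text
clock: 14.05
tcp_pos: [0.4946, 0.2927, 0.033]
tool_rot: [0.638, 0.77, -0.004, -0.003]
wrist_force: [0.1, -0.7, -2.3]
gripper_width: 0.0279
```

```bash
python3 -c "
from h import *
st()
"
```

```text
14.05 [0.4946 0.2927 0.033 ] yaw 100.71 tilt [ 0.0002 -0.0099 -1.    ] F [ 0.1422 -0.6757 -2.3119] w 0.0279 q [-0.2181  0.8535 -0.5874  1.848   0.7224  0.6757  0.5205]
```

Within ~1 mm of the seat; release slowly to 64 mm.

>>> {"method": "carry_out", "body": {
  "plan": [
    [27, 0, 0, 1, 0],
    [32, 0, 0, 0, 0],
    [40, 0, 0, 0, 0],
    [50, 0, 0, 0, 0],
    [60, 0, 0, 0, 0],
    [64, 0, 0, 0, 0],
    [64, 0, 0, 0, 0],
    [64, 0, 0, 0, 0]
  ]
}}

```text
clock: 15.05
tcp_pos: [0.4954, 0.2934, 0.0328]
tool_rot: [0.638, 0.77, -0.003, -0.003]
wrist_force: [-0.3, 0.2, -0.1]
gripper_width: 0.0642
```

```bash
python3 -c "
from h import *
st()
cv2.imwrite('pics/w6.png',cams.camera('wrist'))
"
```

```text
15.05 [0.4954 0.2934 0.0328] yaw 100.71 tilt [ 0.0012 -0.008  -1.    ] F [-0.2867  0.1735 -0.1138] w 0.0642 q [-0.2189  0.8537 -0.5866  1.8474  0.7237  0.6737  0.5195]
```

View pics/w6.png

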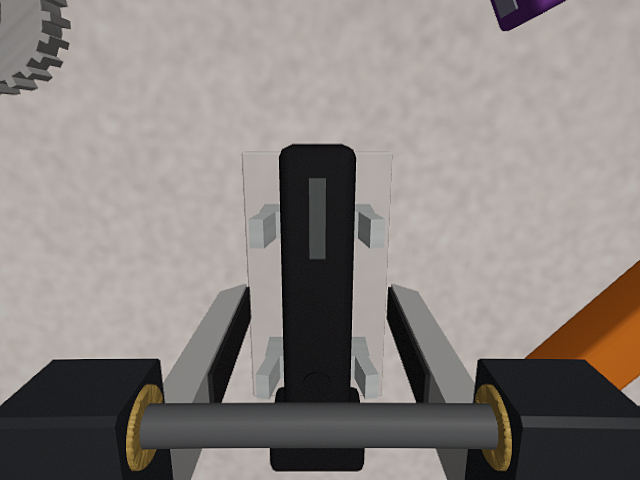

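>>> {"method": "carry_out", "body": {
  "plan": [
    [64, 0, 0, -15, 0],
    [64, 0, 0, -30, 0],
    [64, 0, 0, -45, 0],
    [64, 0, 0, -55, 0],
    [64, 0, 0, -55, 0],
    [64, 0, 0, -30, 0]
  ]
}}

```text
clock: 15.85
tcp_pos: [0.4955, 0.2934, 0.2726]
tool_rot: [0.637, 0.771, -0.004, -0.004]
wrist_force: [0.0, -0.5, -0.5]
gripper_width: 0.0642
```

```bash
python3 -c "
from h import *
st()
cv2.imwrite('pics/w7.png',cams.camera('wrist'))
p,y=plan((.655,-.1616,.30),51,11,w=50)
"
```

```text
15.85 [0.4955 0.2934 0.2726] yaw 100.87 tilt [ 0.0012 -0.0106 -0.9999] F [ 0.0406 -0.5144 -0.5296] w 0.0642 q [-0.0794  0.5722 -0.8095  1.6334  0.4386  1.1378  0.7605]
[50, -43, 6, -2, 5],[50, -43, 10, -2, 4],[50, -42, 13, -2, 5],[50, -41, 17, -2, 4],[50, -39, 19, -2, 5],[50, -38, 23, -2, 4],[50, -36, 25, -2, 5],[50, -33, 29, -3, 4],[50, -31, 31, -2, 5],[50, -29, 33, -3, 4],[50, -26, 35, -2, 5],
end [ 0.6551 -0.1613  0.2999] 50.859375151242745
```

View pics/w7.png

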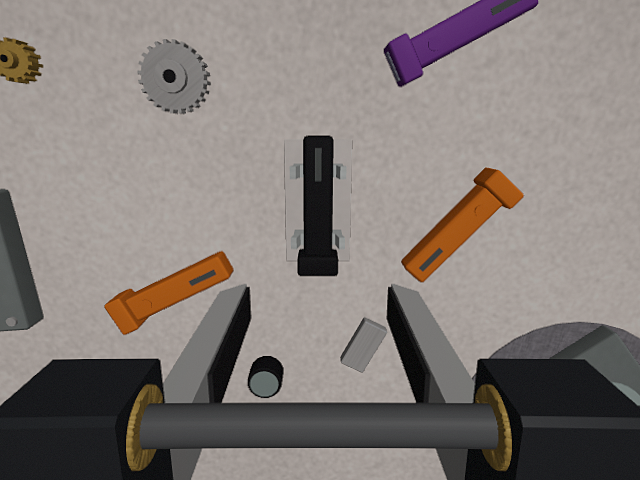

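The scanner lies in its rest, in the same place in the cradle as at the start (bar around (318,200)). Next, the knob.

>>> {"method": "carry_out", "body": {
  "plan": [
    [50, -25, 4, -2, 5],
    [50, -43, 10, -2, 4],
    [50, -42, 13, -2, 5],
    [50, -41, 17, -2, 4],
    [50, -39, 19, -2, 5],
    [50, -38, 23, -2, 4],
    [50, -36, 25, -2, 5],
    [50, -33, 29, -3, 4]
  ]
}}

```text
clock: 16.9
tcp_pos: [0.5993, -0.0432, 0.2904]
tool_rot: [0.856, 0.518, -0.007, -0.002]
wrist_force: [0.5, 0.7, 0.3]
gripper_width: 0.0502
```

```bash
python3 -c "
from h import *
st()
p,y=plan((.655,-.1616,.30),51,4,w=50)
"
```

```text
16.9 [ 0.5993 -0.0432  0.2904] yaw 62.35 tilt [-0.0096 -0.0103 -0.9999] F [0.5064 0.6963 0.2634] w 0.0502 q [ 0.4004  0.552  -0.62    1.5376  0.3383  1.1752  0.8031]
[50, -20, 26, -2, 3],[50, -18, 27, -3, 3],[50, -17, 28, -2, 3],[50, -15, 29, -3, 2],
end [ 0.6553 -0.1613  0.3004] 51.346748558673276
```

>>> {"method": "carry_out", "body": {
  "plan": [
    [50, -20, 26, -2, 3],
    [50, -18, 27, -3, 3],
    [50, -17, 28, -2, 3],
    [50, -6, 13, -3, 2],
    [50, 0, 0, 0, 0]
  ]
}}

```text
clock: 17.52
tcp_pos: [0.6425, -0.1622, 0.2964]
tool_rot: [0.908, 0.419, -0.013, -0.001]
wrist_force: [-0.2, 1.0, 0.3]
gripper_width: 0.0497
```

```bash
python3 -c "
from h import *
st()
import pickle
p=cams.camera_params('wrist'); im=cams.camera('wrist'); cv2.imwrite('pics/w8.png',im); pickle.dump(p,open('w8.pkl','wb'))
cv2.imwrite('pics/w8c.png',cv2.resize(im[120:330,200:430],None,fx=3.4,fy=2.8,interpolation=2))
"
```

```text
17.52 [ 0.6425 -0.1622  0.2964] yaw 49.52 tilt [-0.0216 -0.0131 -0.9997] F [-0.187   0.9845  0.2827] w 0.0497 q [ 0.4869  0.6392 -0.5356  1.3349  0.3328  1.2787  0.7997]
```

View pics/w8.png

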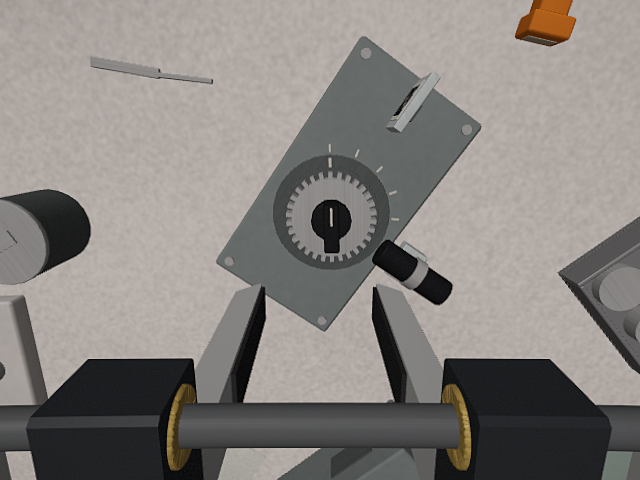

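View pics/w8c.png

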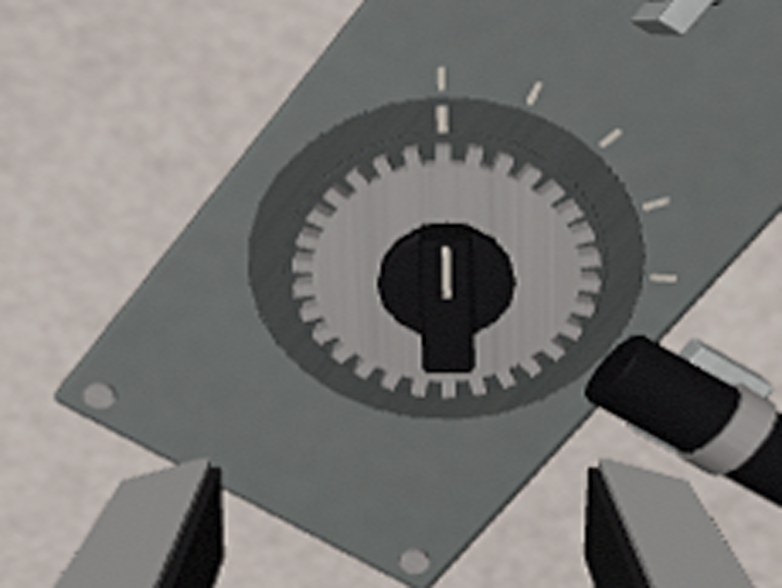

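```bash
python3 -c "
from h import *
import pickle
p=pickle.load(open('w8.pkl','rb'))
f=lambda a:np.array(a,float)/(3.4,2.8)+(200,120)
e=px2w('wrist',f([(448,372),(446,227)]),.106,p);print('ends',e,e.mean(0),np.linalg.norm(e[1]-e[0]))
l=px2w('wrist',f([(446,298),(446,247)]),.106,p);d=l[1]-l[0];print('line',l,np.degrees(np.arctan2(d[1],d[0])))
print('hub',px2w('wrist',f([(447,282)]),.068,p))
m=px2w('wrist',f([(441,78),(535,93),(610,138),(655,203),(663,278)]),.03,p)
A=np.c_[2*m[:,:2],np.ones(5)];b=(m[:,:2]**2).sum(1);s=np.linalg.lstsq(A,b,rcond=None)[0];c=s[:2];print('centre',c,np.sqrt(s[2]+c@c))
print('ang',np.degrees(np.arctan2(*(m[:,:2]-c).T[::-1])))
print('scope',px2w('wrist',f([(590,395),(640,340)]),.07,p))
"
```

```text
ends [[ 0.6703 -0.1751  0.106 ]
 [ 0.6339 -0.1453  0.106 ]] [ 0.6521 -0.1602  0.106 ] 0.047061553341989804
line [[ 0.6512 -0.1598  0.106 ]
 [ 0.6387 -0.1493  0.106 ]] 139.9922691776748
hub [[ 0.6539 -0.1613  0.068 ]]
centre [ 0.6543 -0.1623] 0.06870907445835521
ang [140.7522 116.5813  92.8891  69.2564  45.0433]
scope [[ 0.712  -0.1554  0.07  ]
 [ 0.7054 -0.1319  0.07  ]]
```

```bash
python3 -c "
from h import *
print(tri('side',[(300.8,183.3)],'scene',[(340.8,359.5)]))
st()
p,y=plan((.6537,-.1615,.15),50.3,4,w=34)
"
```

```text
[[ 0.756  -0.1315  0.0506]]
17.57 [ 0.6422 -0.1614  0.2963] yaw 49.61 tilt [-0.0218 -0.0137 -0.9997] F [-0.047  -0.7479 -0.3413] w 0.0499 q [ 0.4864  0.6389 -0.5362  1.336   0.3328  1.2787  0.7999]
[34, 2, 2, 37, 0],[34, 2, 2, 36, 0],[34, 2, 2, 37, 0],[34, 1, 3, 36, -1],
end [ 0.6535 -0.1619  0.1503] 50.608105505535704
```

>>> {"method": "carry_out", "body": {
  "plan": [
    [34, 2, 2, 25, 0],
    [34, 2, 2, 37, 0],
    [34, 2, 2, 37, 0],
    [34, 1, 3, 30, -1],
    [34, 0, 0, 5, 0],
    [34, 0, 0, 0, 0]
  ]
}}

```text
clock: 18.32
tcp_pos: [0.649, -0.1517, 0.1615]
tool_rot: [0.901, 0.433, -0.011, -0.004]
wrist_force: [0.0, -0.2, 0.8]
gripper_width: 0.0342
```

```bash
python3 -c "
from h import *
st()
p,y=plan((.6537,-.1615,.12),50.3,2,w=34)
"
```

```text
18.32 [ 0.649  -0.1517  0.1615] yaw 51.36 tilt [-0.0166 -0.0166 -0.9997] F [ 0.0216 -0.1611  0.7519] w 0.0342 q [ 0.462   0.7654 -0.5046  1.4868  0.4095  1.0193  0.7474]
[34, -2, 5, 21, 1],[34, -3, 5, 21, 0],
end [ 0.6536 -0.1619  0.1195] 50.36343783024361
```

>>> {"method": "carry_out", "body": {
  "plan": [
    [34, -2, 5, 10, 1],
    [34, -3, 5, 10, 0],
    [34, 0, 0, 3, 0],
    [34, 0, 0, 0, 0]
  ]
}}

```text
clock: 18.82
tcp_pos: [0.6549, -0.1627, 0.1401]
tool_rot: [0.905, 0.425, -0.009, -0.002]
wrist_force: [0.1, 0.3, 0.7]
gripper_width: 0.0342
```

```bash
python3 -c "
from h import *
st()
p,y=plan((.6537,-.1615,.12),50.3,2,w=34)
cv2.imwrite('pics/w9.png',cams.camera('wrist'))
"
```

```text
18.82 [ 0.6549 -0.1627  0.1401] yaw 50.26 tilt [-0.0148 -0.012  -0.9998] F [0.1369 0.2677 0.699 ] w 0.0342 q [ 0.4655  0.7962 -0.4892  1.4842  0.4216  0.9857  0.7368]
[34, 0, -1, 10, 0],[34, 0, -1, 10, 0],
end [ 0.6534 -0.1615  0.1201] 50.25831906429554
```

View pics/w9.png

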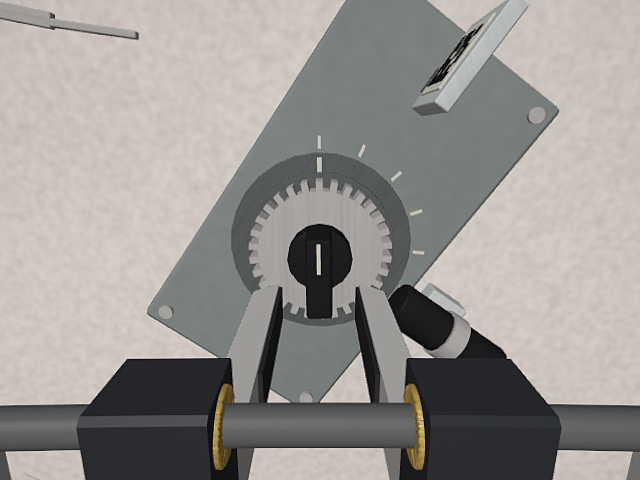

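>>> {"method": "carry_out", "body": {
  "plan": [
    [34, 0, -1, 14, 0],
    [34, 0, -1, 16, 0],
    [34, 0, 0, 14, 0],
    [34, 0, 0, 6, 0],
    [34, 0, 0, 0, 0]
  ]
}}

```text
clock: 19.5
tcp_pos: [0.6516, -0.1612, 0.0858]
tool_rot: [0.905, 0.425, -0.01, -0.003]
wrist_force: [-0.4, -1.2, 0.5]
gripper_width: 0.0338
```

```bash
python3 -c "
from h import *
st()
p,y=plan((.6537,-.1615,.085),50.3,1,w=34)
"
```

```text
19.5 [ 0.6516 -0.1612  0.0858] yaw 50.29 tilt [-0.0154 -0.0135 -0.9998] F [-0.3877 -1.2149  0.5288] w 0.0338 q [ 0.4523  0.8542 -0.4625  1.5303  0.4571  0.8868  0.705 ]
[34, 1, 2, 1, 0],
end [ 0.6538 -0.1617  0.0848] 50.28651134002886
```

>>> {"method": "carry_out", "body": {
  "plan": [
    [34, 1, 2, 1, 0],
    [34, 0, 0, 0, 0],
    [4, 0, 0, 0, 0],
    [4, 0, 0, 0, 0],
    [4, 0, 0, 0, 0],
    [4, 0, 0, 0, 0],
    [4, 0, 0, 0, 0]
  ],
  "squeeze": 45
}}

```text
clock: 20.38
tcp_pos: [0.6544, -0.1627, 0.0861]
tool_rot: [0.906, 0.424, -0.009, -0.002]
wrist_force: [-1.9, -0.4, 0.3]
gripper_width: 0.0138
```

```bash
python3 -c "
from h import *
st(); print(ctrl.read_state()['moment'])
"
```

```text
20.38 [ 0.6544 -0.1627  0.0861] yaw 50.21 tilt [-0.0148 -0.0116 -0.9998] F [-1.9056 -0.3682  0.2845] w 0.0138 q [ 0.4523  0.8567 -0.462   1.5227  0.4571  0.8896  0.7065]
[ 0.2783 -0.2813  0.0772]
```

>>> {"method": "carry_out", "body": {
  "plan": [
    [4, 0, 0, 0, 4],
    [4, 0, 0, 0, 5],
    [4, 0, 0, 0, 5],
    [4, 0, 0, 0, 5],
    [4, 0, 0, 0, 5],
    [4, 0, 0, 0, 5]
  ]
}}

```text
clock: 21.12
tcp_pos: [0.6537, -0.1633, 0.0861]
tool_rot: [0.984, 0.176, -0.01, 0.0]
wrist_force: [-2.8, -1.9, 0.0]
gripper_width: 0.014
```

```bash
python3 -c "
from h import *
st(); print(ctrl.read_state()['moment'])
plan((.6541,-.1620,.086),-5,4,w=4)
"
```

```text
21.12 [ 0.6537 -0.1633  0.0861] yaw 20.26 tilt [-0.0191 -0.0031 -0.9998] F [-2.7706 -1.8983  0.0401] w 0.014 q [ 0.3802  0.8353 -0.3252  1.5262  0.3288  0.8531  0.2861]
[ 0.1629 -0.2798  0.159 ]
[4, 0, 0, 0, 6],[4, 0, 0, 0, 6],[4, 0, -1, 0, 7],[4, 1, 0, 0, 6],
end [ 0.6545 -0.1623  0.0861] -4.740862197824111
```

>>> {"method": "carry_out", "body": {
  "plan": [
    [4, 0, 0, 0, 5],
    [4, 0, -1, 0, 5],
    [4, 0, 0, 0, 5],
    [4, 0, 0, 0, 5],
    [4, 0, 0, 0, 5],
    [4, 0, 0, 0, 5]
  ]
}}

```text
clock: 21.88
tcp_pos: [0.6528, -0.1635, 0.0861]
tool_rot: [0.996, -0.093, -0.009, 0.003]
wrist_force: [-3.0, -0.4, 0.3]
gripper_width: 0.0142
```

```bash
python3 -c "
from h import *
st(); print(ctrl.read_state()['moment'])
cv2.imwrite('pics/w10.png',cams.camera('wrist'))
"
```

```text
21.88 [ 0.6528 -0.1635  0.0861] yaw -10.73 tilt [-0.0177  0.0086 -0.9998] F [-3.03   -0.4477  0.2963] w 0.0142 q [ 0.2992  0.8202 -0.1786  1.5321  0.1895  0.8243 -0.1425]
[ 0.011  -0.3528  0.0613]
```

View pics/w10.png

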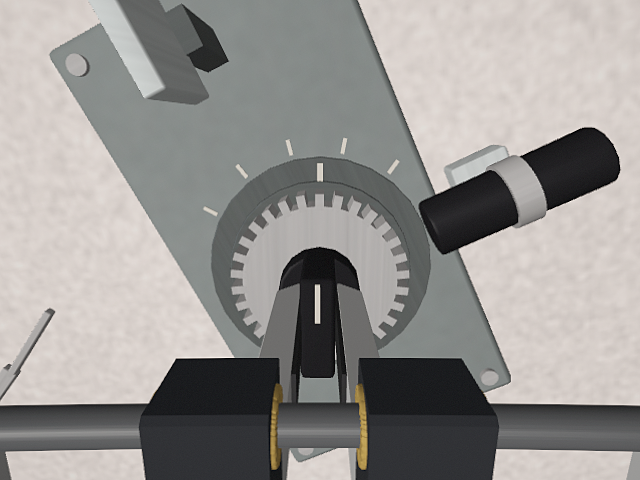

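>>> {"method": "carry_out", "body": {
  "plan": [
    [4, 0, 0, 0, 4],
    [4, 0, 0, 0, 4],
    [4, 0, 0, 0, 3],
    [4, 0, 0, 0, 0],
    [4, 0, 0, 0, 0]
  ]
}}

```text
clock: 22.55
tcp_pos: [0.6525, -0.1634, 0.0861]
tool_rot: [0.982, -0.189, -0.009, 0.005]
wrist_force: [-2.9, -0.6, 0.3]
gripper_width: 0.0137
```

```bash
python3 -c "
from h import *
st(); print(ctrl.read_state()['moment'])
import pickle
p=cams.camera_params('wrist');pickle.dump(p,open('w11.pkl','wb'))
cv2.imwrite('pics/w11.png',cams.camera('wrist'))
"
```

```text
22.55 [ 0.6525 -0.1634  0.0861] yaw -21.75 tilt [-0.0154  0.0128 -0.9998] F [-2.9422 -0.6189  0.2641] w 0.0137 q [ 0.2689  0.8169 -0.1254  1.5343  0.1386  0.8168 -0.2936]
[-0.1251 -0.402   0.0655]
```

View pics/w11.png

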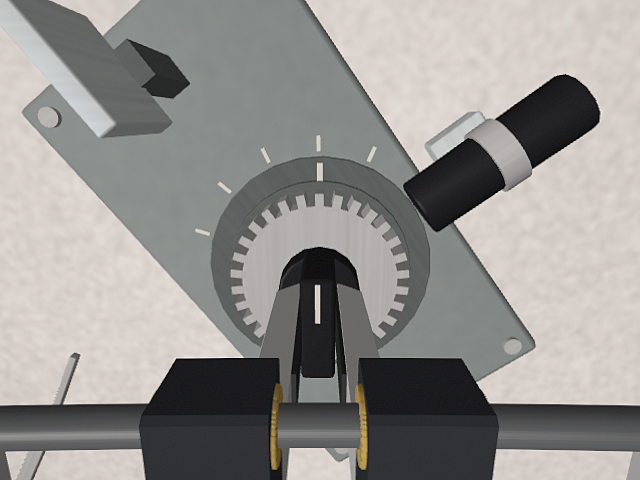

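>>> {"method": "carry_out", "body": {
  "plan": [
    [4, 0, 0, 0, 0],
    [4, 0, 0, 0, 0],
    [4, 0, 0, 0, 0],
    [4, 0, 0, 0, 0],
    [4, 0, 0, 0, 0]
  ]
}}

```text
clock: 23.22
tcp_pos: [0.6525, -0.1634, 0.0861]
tool_rot: [0.982, -0.188, -0.009, 0.005]
wrist_force: [-3.3, -1.1, 0.3]
gripper_width: 0.0137
```

```bash
python3 -c "
from h import *
st()
cv2.imwrite('pics/s12.png',cams.camera('side'))
"
```

```text
23.23 [ 0.6525 -0.1634  0.0861] yaw -21.69 tilt [-0.0155  0.0125 -0.9998] F [-3.3343 -1.0902  0.3301] w 0.0137 q [ 0.2693  0.8169 -0.1259  1.5343  0.1386  0.8168 -0.2924]
```

View pics/s12.png

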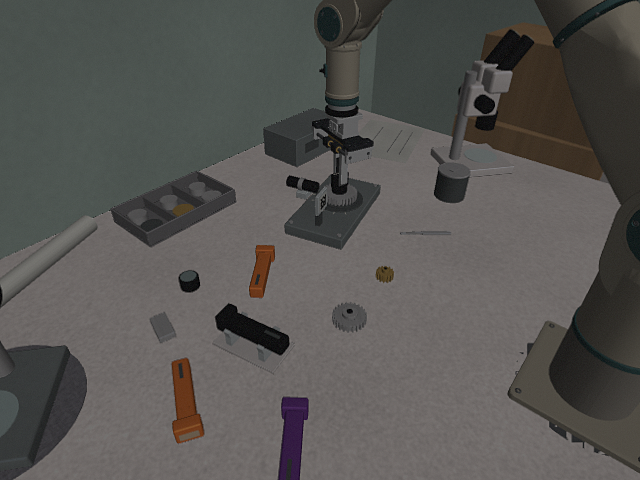

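The scanner is in its rest at (252,328), where it started. Everything else is where it was, and the knob is held steady.

```bash
python3 -c "
from h import *
print(ctrl.sign_off()); st()
"
```

```text
the job is handed in; nothing more can be done
None
the job is handed in; nothing more can be done
```

The job is handed in at about 23 s of the 58 s allowed; sign-off gives no verdict.

- **Scan:** I took the scanner from its rest and held it still about 8 cm from the tag for over a second. By my measurements the aim was a few millimetres off centre at most and well within the angle limit. I could not read the tag alignment directly; an overlay on the camera pictures shortly before the hold agreed to about 2–3 pixels.
- **Return:** I laid the scanner back in its rest, right side up, within about 1 mm of where I gripped it, and let go. The last side picture shows it in its original place, with the other things on the bench where they were.
- **Knob:** I gripped the bar knob and turned it clockwise 71.9° from home (the third stop is at 72°). The wrist picture showed the dial pointer on the third-stop mark. It then stayed steady for over half a second, still gripped at 45 N with the fingers on the 13.7 mm bar.

None of the last checks failed. The tool had picked up a tilt of about 0.02 rad by the end, which made no difference.

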